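# Rack the rinsed flask and mugs to drain

## Task

Put the rinsed things up to drain. Lay the blue flask in the empty sloping cradle beside the green one, mouth downhill and shoulder resting against the upturned wire ends, and keep hold of it until it lies settled there; hang each of the two mugs mouth-down on a peg of its own, right down so that the inside of its base rests on the peg's top. Set things down without dropping them, and do not disturb the green flask, soap bottle, jar or bowl.

Things in the scene. Friction and masses are not known exactly. Their poses are not given: they have to be found in the camera images.
- flask: blue steel drinking flask, no cap, at first lying on the worktop, free to roll. Body a cylinder 62 mm in diameter, 120 mm long; conical shoulder 23 mm; neck 30 mm in diameter, 27 mm long; 170 mm overall. Origin: on the axis, 75 mm from the closed end, 95 mm from the mouth, near its balance point; +x along the axis to the mouth. About 0.26 kg.
- flask_mouth (a point): centre of the blue flask's mouth, on its axis 95 mm from its origin
- cradle_rails: rails of the EMPTY bottle cradle, fixed: two 8 mm steel rods, centres 44 mm apart, sloping 25 degrees down towards the robot's side. Origin: where the blue flask's origin lies when home, about 100 mm above the worktop; +x uphill along the rods (the flask's +x then points to -x here), +y across, +z square to the slope. Rod centres: y = -22 and 22, z = -27, x from -65 to 84 mm.
- cradle: foot of the empty cradle, on the black drip tray (205 mm wide). Origin 4 mm above the worktop, straight below that of the rails; +x uphill. At the lower end the rods turn up square to the slope, 45 mm, white caps: the flask's neck goes between, its shoulder stops against them. Beside a flask the space is open down to the tray. Friction may keep a flask from sliding down by itself.
- stand: mug drainer, fixed: oak foot 170 x 240 mm, 18 mm thick, two round-topped oak pegs 18 mm in diameter, 130 mm apart. Origin: on the worktop, midway between the pegs; +y along the row, +z up. The pegs lean 30 degrees to the stand's -x: their axes point along (-0.5, 0, 0.866). A mug hung home is clear of the foot; let go, it swings up to 15 degrees towards upright.
- peg_left_tip (a point): top point, on the axis, of the left peg of the mug drainer (+y side of stand); at (-27.5, 65, 128) mm in stand
- peg_right_tip (a point): top point, on the axis, of the right peg of the mug drainer (-y side of stand); at (-27.5, -65, 128) mm in stand
- mug_blue: white mug with a dark blue line round the rim, at first standing mouth-down on the worktop. 88 mm tall; outer diameter 76 mm at the mouth, tapering to 62 mm at the base; wall 4 mm, base 6 mm. Origin: centre of the mouth; +z from mouth to base (up when mouth-down), +y to the handle, which reaches 67 mm from the axis, 16 to 72 mm from the mouth. About 0.27 kg.
- mug_orange: white mug with an orange line round the rim, at first standing mouth-down on the worktop. 88 mm tall; outer diameter 76 mm at the mouth, tapering to 62 mm at the base; wall 4 mm, base 6 mm. Origin: centre of the mouth; +z from mouth to base (up when mouth-down), +y to the handle, which reaches 67 mm from the axis, 16 to 72 mm from the mouth. About 0.27 kg.
- mug_blue_in (a point): centre of the inside face of the base of the blue-rimmed mug, 82 mm from its mouth along its +z
- mug_orange_in (a point): centre of the inside face of the base of the orange-rimmed mug, 82 mm from its mouth along its +z
- flask_green: bystander: green flask of the same shape and size as the blue one, already lying home in the other cradle of the tray, 100 mm beside the empty cradle, mouth downhill. Origin and axes as for the blue flask.
- soap: bystander: standing green soap bottle, diameter 56 mm, 170 mm tall; origin at the centre of its underside
- jar: bystander: amber jar with a wooden cap, diameter 68 mm, 90 mm tall; origin at the centre of its underside
- bowl: bystander: small blue bowl, diameter 90 mm, 50 mm tall; origin at the centre of its underside
Mind the look-alikes: they are no part of the job. Leave any pink or turquoise look-alike of the mug_orange alone.

How it is judged (in metres and radians):
On the way:
1. the blue flask lies home in the empty cradle, mouth downhill and shoulder against the upturned rod ends, while the fingers still hold it (x of flask in the frame of cradle_rails between -0.008 and 0.01 m and y of flask in the frame of cradle_rails between -0.006 and 0.006 m and z of flask in the frame of cradle_rails below 0.006 m and angle between the x axis of flask and the x axis of cradle_rails, either way round below 0.07 rad and x of flask_mouth in the frame of cradle_rails below -0.07 m and contact force between the fingers and flask above 0.5 N), for 0.2 s.
At the end, for the whole second after the job is handed in: blue flask at rest in the empty cradle, mouth downhill: within 10 mm uphill and 8 mm downhill of home, 6 mm sideways and in height, axis within 4 degrees of the rods; each mug at rest on its own peg, centre of its inside base within 25 mm of the peg's top (x of flask in the frame of cradle_rails between -0.008 and 0.01 m and y of flask in the frame of cradle_rails between -0.006 and 0.006 m and z of flask in the frame of cradle_rails below 0.006 m and angle between the x axis of flask and the x axis of cradle_rails, either way round below 0.07 rad and x of flask_mouth in the frame of cradle_rails below -0.07 m and ((distance between mug_blue_in and peg_left_tip below 0.025 m and distance between mug_orange_in and peg_right_tip below 0.025 m) or (distance between mug_blue_in and peg_right_tip below 0.025 m and distance between mug_orange_in and peg_left_tip below 0.025 m)) and linear speed of each of flask, mug_blue, mug_orange below 0.02 m/s); the robot touches nothing.
It fails at once if the blue flask or a mug is dropped or knocked so that it moves faster than 0.6 m/s out of the fingers ((contact force between the fingers and flask below 0.05 N and linear speed of flask above 0.6 m/s) or (contact force between the fingers and mug_blue below 0.05 N and linear speed of mug_blue above 0.6 m/s) or (contact force between the fingers and mug_orange below 0.05 N and linear speed of mug_orange above 0.6 m/s)).
It fails at once if soap is shifted by more than 30 mm (distance of soap from where it was at the start of the episode above 0.03 m).
It fails at once if jar is shifted by more than 30 mm (distance of jar from where it was at the start of the episode above 0.03 m).
It fails at once if bowl is shifted by more than 30 mm (distance of bowl from where it was at the start of the episode above 0.03 m).
It fails at once if flask_green is shifted by more than 15 mm (distance of flask_green from where it was at the start of the episode above 0.015 m).
It also fails if it takes over 72 s, if anything falls off the work surface, if the arm or the gripper's body presses on something with over 40 N, if the wrist force passes 120 N, or if a joint passes its speed limit or range.

## Robot

A 6-joint arm with a two-finger parallel gripper is mounted at the origin on the work surface. World frame = base frame: x ahead of the robot, y to its left, z up, the work surface at z = 0. Lengths are in mm, angles in rad, forces in N, time in s.
With the tool pointing down it reaches from about 300 to 775 mm from the base axis. Payload 14.6 kg.
Tool frame: the origin (TCP) lies midway between the tips of the shut fingers; the grasp point (between the pads) lies 19 mm behind it; z points along the fingers, y is the line along which they close (so a half turn about z gives the same grasp; the last joint's range is limited). The gripper opens to 94 mm and grips with 3 to 60 N. Pads are 16 mm wide; open, the fingers measure 119 mm over their backs; the gripper's body (75 mm by 177 mm) begins 78 mm behind the grasp point.
Start: joints at [1.25, 0.3, 1.521, -0, 1.321, -0.067], TCP at [138.094, 532.371, 205.446] pointing down, gripper open.
Joint ranges: [-3.03, 3.03], [-0.79, 2.21], [0.23, 2.52], [-1.04, 4.18], [0, 3.07], [-2.55, 2.55]. Speed limits (rad/s): [2.22, 2.22, 2.57, 3.14, 3.14, 3.14].

## Interface

Orientations are given as [roll, pitch, yaw] about the fixed x, y, z axes, in that order (R = Rz(yaw) Ry(pitch) Rx(roll)).
In Python, from cell import manip gives the robot as it stands.
- The arm moves only by the shell command python3 -m creep 'ROWS' [OPENING] [FORCE]. ROWS is text: rows parted by semicolons, each of 6 numbers parted by spaces: the shift along the tool's x, y, z normalised to -1 to 1, where 1 is 4 cm, then the turn, a rotation vector about the tool's x, y, z normalised to -1 to 1, where 1 is pi rad. In form: dx dy dz ax ay az; .... A call has 1 to 20 rows; each row shifts and turns the commanded pose from where the row before left it, along the tool's axes as they then stand; what a row does not reach is not made up. A row lasts 1/8 s, in which the tool goes at most 62.5 mm and 10.7 degrees, less where a joint would pass 70% of its speed; a pose out of reach is approached as far as the arm can. A call with a number of a shift or a turn outside -1 to 1 is refused whole. A call with a gripper value outside its range is refused whole. OPENING is the closure, from 0 (fully open) to 1 (shut), set as the call begins (- or left out, the last holds). The fingers move at their own pace and stop on an object; FORCE is the grip in N (left out, the last holds). Time passes only in rows, so rows that do not move let the fingers close. It gives the time, the measured TCP pose, the force, the opening and the grip force at its end, in the units of the state.
- manip.read_state(): the state, without advancing time (a new reading comes with each control period).
- manip.camera(name): name is "scene" or "top" or "wrist"; returns a dict with "color" (400x640x3 uint8, red, green, blue), "range_z" (400x640 float32, mm along the optical axis (not along the pixel's ray), 0 where there is no reading), "camera_matrix" (3x3 intrinsics, pixels), "k1" (the pictures are not rectified: a ray, as slopes to the right and down, at radius r is drawn at 1 + k1 r^2 times it, then the intrinsics apply), "T" (4x4, takes a point from camera to world coordinates). Camera axes: x right, y down, z forward; pixel columns grow to the right and rows downward; lengths in mm; the calibration is good to about 2 mm. A picture is of the moment at which its call begins.
- manip.sign_off(): hands the job in; it is judged then, once.
The state is a dict: "clock": time; "joints": joint angles; "qd": joint speeds; "effort": joint torques, N m; "eef_pos": TCP position; "eef_rot": TCP orientation; "wrist_force": force on the tool from outside, world axes, zero at the start; "moment": the same for the moment, N m; "finger_gap": finger opening in mm; "finger_force": force on a finger pad.
Only numpy, scipy, OpenCV 4.12 (cv2) and the standard library are available. Lean on these libraries where they do the work, as an engineer would, in place of code of your own. Each camera call takes 0.05 s, during which the arm holds its last target. There are 200 camera calls.

## Working session

There is one attempt and no reset: what is moved stays moved. The work goes in short steps, Python scripts to look and compute and a shell command to move; the robot and the scene stay as the last step left them, time stands still between calls to the robot, and variables do not carry over. Pictures are saved under pics/ and viewed, at most 10 in all, crops included, and the job is handed in when it is done.

```bash
mkdir -p pics; ls; cat > h.py <<'E'
import numpy as np, cv2
from cell import manip
from scipy.spatial.transform import Rotation as R
def shot(n):
    c=manip.camera(n); np.savez('last_'+n+'.npz',**{k:np.asarray(v) for k,v in c.items()}); return c
def pts(c):
    K=c['camera_matrix'];k1=float(c['k1']);z=c['range_z'];h,w=z.shape
    u,v=np.meshgrid(np.arange(w),np.arange(h))
    d=cv2.undistortPoints(np.stack([u,v],-1).reshape(-1,1,2).astype(float),K,np.array([k1,0,0,0.])).reshape(h,w,2)
    P=np.stack([d[...,0]*z,d[...,1]*z,z],-1); T=c['T']
    return P@T[:3,:3].T+T[:3,3]
E
python3 - <<'E'
from h import *
for n in('top','scene'):
    c=shot(n); cv2.imwrite(f'pics/{n}0.png',cv2.cvtColor(c['color'],cv2.COLOR_RGB2BGR))
    print(n,c['k1'],c['T'].round(2).tolist(),c['camera_matrix'].tolist())
s=manip.read_state();print(s)
E
```

```text
pics
top -0.13533136841929894 [[-0.01, -0.99, 0.15, 364.86], [-1.0, 0.01, -0.0, 10.26], [0.0, -0.15, -0.99, 1420.29], [0.0, 0.0, 0.0, 1.0]] [[459.0513205244586, 0.0, 317.3043800614678], [0.0, 459.0513205244586, 201.80055661275827], [0.0, 0.0, 1.0]]
scene -0.1711266431798334 [[0.63, 0.43, -0.65, 1571.64], [0.78, -0.34, 0.53, -822.87], [0.01, -0.84, -0.54, 959.33], [0.0, 0.0, 0.0, 1.0]] [[518.1997005998082, 0.0, 313.6520276196863], [0.0, 518.1997005998082, 182.688128300057], [0.0, 0.0, 1.0]]
{'clock': 0.1, 'joints': array([ 1.25040015e+00,  3.00407587e-01,  1.52152231e+00,  1.12805756e-05,
        1.32068429e+00, -6.66204551e-02]), 'qd': array([ 0.00090555, -0.00206335, -0.00257477,  0.00083833,  0.00102372,
       -0.0002785 ]), 'effort': array([ 5.89793326e-04, -5.32646012e+01, -3.53285801e+01,  7.09031546e-02,
        2.35365290e-02, -6.28556654e-05]), 'eef_pos': array([138.02061196, 532.15982498, 204.94602412]), 'eef_rot': array([-3.14057411e+00, -7.89074531e-05,  2.88781409e+00]), 'wrist_force': array([0.6645444 , 0.37760933, 0.36919561]), 'moment': array([-0.02384038,  0.00358167,  0.0121771 ]), 'finger_force': 0.0, 'finger_gap': 93.90418286502076}
```

View pics/top0.png

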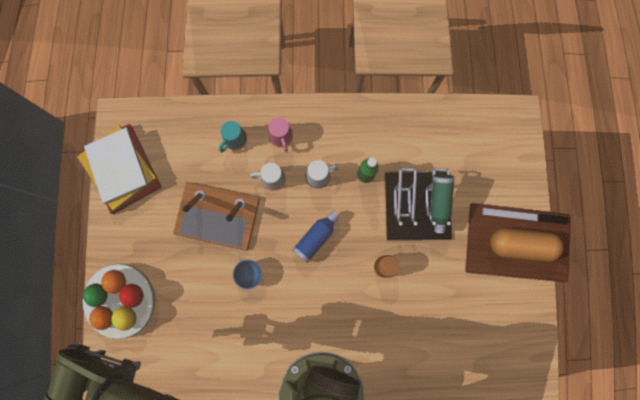

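View pics/scene0.png

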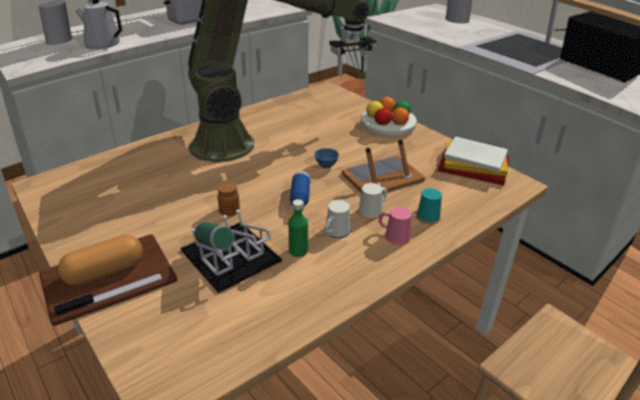

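The top view (x up, y left) shows the blue flask at (315,237), the mugs at (270,176) and (318,173), the stand at (217,215), the empty cradle at (405,197), the green flask at (442,200), the soap at (368,170), the jar at (386,266) and the bowl at (247,275). The scene view agrees with this layout.

Next I'll make an enlarged crop and get depth measurements.

```bash
python3 - <<'E'
from h import *
c=dict(np.load('last_top.npz'));P=pts(c)
im=cv2.cvtColor(c['color'],cv2.COLOR_RGB2BGR)
cv2.imwrite('pics/topc.png',cv2.resize(im[145:285,170:460],None,fx=2.75,fy=2.75,interpolation=cv2.INTER_CUBIC))
def st(n,u0,u1,v0,v1,zmin,zmax=400):
    p=P[v0:v1,u0:u1].reshape(-1,3); p=p[(p[:,2]>zmin)&(p[:,2]<zmax)]
    print(n,len(p),'mean',p.mean(0).round(1),'min',p.min(0).round(0),'max',p.max(0).round(0))
st('mugL',256,286,160,190,78);st('mugR',304,337,158,188,78)
st('flask',290,342,208,265,15);st('green',428,456,165,240,60)
st('cradle',388,420,165,230,50);st('pegL',180,208,185,215,100);st('pegR',222,250,195,225,100)
st('jar',372,402,250,280,60);st('soap',355,382,155,185,60);st('bowl',230,265,258,292,20)
st('stand',170,262,180,250,10,30)
# flask PCA
p=P[208:265,290:342].reshape(-1,3);p=p[p[:,2]>15]
q=p[:,:2]-p[:,:2].mean(0);w,V=np.linalg.eigh(q.T@q);d=V[:,1];t=q@d
print('flask dir',d,t.min(),t.max(),'zmax',np.percentile(p[:,2],95))
E
```

```text
mugL 353 mean [661.6 145.3  88.2] min [631. 114.  78.] max [694. 177.  96.]
mugR 350 mean [667.6   5.3  87.9] min [638. -25.  78.] max [698.  34.  95.]
flask 1025 mean [472.1  12.8  53.6] min [397. -58.  29.] max [554.  84.  71.]
green 1173 mean [ 572.2 -352.7  118.1] min [ 480. -391.   60.] max [ 668. -327.  160.]
cradle 352 mean [ 593.7 -256.3   83.6] min [ 503. -284.   51.] max [ 671. -230.  118.]
pegL 62 mean [554.8 385.2 119.9] min [542. 378. 100.] max [572. 399. 134.]
pegR 58 mean [527.7 258.5 120.2] min [515. 250. 100.] max [544. 268. 134.]
jar 384 mean [ 382.1 -194.    86.6] min [ 350. -225.   60.] max [ 415. -163.   98.]
soap 341 mean [ 664.9 -142.2  122.3] min [ 644. -173.   61.] max [ 698. -119.  177.]
bowl 396 mean [362.3 222.8  37.8] min [318. 175.  20.] max [407. 263.  56.]
stand 3857 mean [540.4 319.9  18.6] min [438. 186.  10.] max [646. 457.  30.]
flask dir [-0.78873618  0.61473185] -96.58311554593774 81.88929080314139 zmax 64.28830800662404
```

View pics/topc.png

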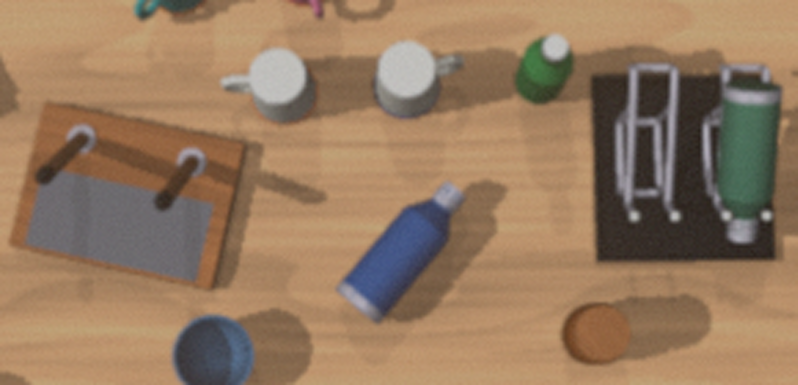

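The crop shows the peg tips at (45,175) and (163,200), and the cradle caps at (634,216), (675,216), (727,216) and (767,216). The flask's mouth is at (450,193) and its tail at (361,303). The mugs' handles point +y (left mug) and -y (right mug).

```bash
cat >> h.py <<'E'
def ray(c,u,v,z):
    d=cv2.undistortPoints(np.array([[[u,v]]],float),c['camera_matrix'],np.array([float(c['k1']),0,0,0.])).reshape(2)
    T=c['T'];r=T[:3,:3]@np.array([d[0],d[1],1]);o=T[:3,3];return o+r*(z-o[2])/r[2]
def cr(c,a,b,z): return ray(c,170+(a+.5)/2.75-.5,145+(b+.5)/2.75-.5,z).round(1)
def rows(pos,Rt,n=1,at=None):
    """n equal rows from current (or at=(pos,R)) to target; returns row in creep units"""
    s=manip.read_state();p0,R0=at if at else (s['eef_pos'],R.from_euler('xyz',s['eef_rot']))
    rv=(R0.inv()*Rt).as_rotvec()/n; S=sum(R.from_rotvec(rv*k).as_matrix() for k in range(n))
    d=np.linalg.solve(S,R0.inv().apply(np.asarray(pos,float)-p0))
    print(n,'rows:',(d/40).round(3),(rv/np.pi).round(4),'deg/row',np.degrees(np.linalg.norm(rv)).round(1))
def frame(x=None,y=None,z=None):
    pass
E
python3 - <<'E'
from h import *
c=dict(np.load('last_top.npz'));P=pts(c)
for n,a,b,z in[('tipL',45,174,126),('tipR',163,200,126),('cap1',634,216,89),('cap2',675,216,89),('cap3',727,216,89),('cap4',767,216,89),('top1',638,68,111),('top2',671,68,111),('mouth',452,192,31),('tail',361,304,31),('hL',232,83,44),('hR',455,62,44)]: print(n,cr(c,a,b,z))
def sel(u0,u1,v0,v1,zmin,zmax=400):
    p=P[v0:v1,u0:u1].reshape(-1,3);return p[(p[:,2]>zmin)&(p[:,2]<zmax)]
for n,b in(('mugL',(250,292,155,195)),('mugR',(300,340,155,192))):
    p=sel(*b,82); print(n,cv2.minEnclosingCircle(p[:,:2].astype(np.float32)),np.median(p,0).round(1))
p=sel(290,342,208,265,22); print('flask',cv2.minAreaRect(p[:,:2].astype(np.float32)))
p=sel(290,342,208,265,50); print('ridge',cv2.fitLine(p[:,:2].astype(np.float32),cv2.DIST_HUBER,0,.01,.01).ravel())
hsv=cv2.cvtColor(c['color'],cv2.COLOR_RGB2HSV);m=(c['color'].max(2)<45);m[:, :383]=0;m[:,455:]=0;m[:165]=0;m[243:]=0
q=P[m];q=q[q[:,2]<30];print('tray',len(q),cv2.minAreaRect(q[:,:2].astype(np.float32)))
g=(hsv[...,0]>60)&(hsv[...,0]<90)&(hsv[...,1]>80);g[:,:425]=0;g[:,460:]=0;g[:160]=0;g[245:]=0
q=P[g];q=q[q[:,2]>60];print('green',len(q),np.median(q,0),cv2.fitLine(q.astype(np.float32),cv2.DIST_HUBER,0,.01,.01).ravel())
p=sel(170,262,180,250,12,26);print('stand',cv2.minAreaRect(p[:,:2].astype(np.float32)))
E
```

```text
tipL [550.6 385.5 126. ]
tipR [522.5 259.8 126. ]
cap1 [ 505.9 -234.9   89. ]
cap2 [ 505.5 -279.1   89. ]
cap3 [ 504.8 -335.5   89. ]
cap4 [ 504.3 -379.2   89. ]
top1 [ 662.1 -241.   111. ]
top2 [ 662.  -276.6  111. ]
mouth [540.7 -43.5  31. ]
tail [417.7  57.8  31. ]
hL [663.5 200.8  44. ]
hR [685.4 -48.4  44. ]
mugL ((662.3338012695312, 145.87364196777344), 31.595508575439453) [662.1 145.7  88.2]
mugR ((668.1039428710938, 5.344573497772217), 31.460792541503906) [667.9   4.6  88.1]
flask ((480.02471923828125, 7.4300537109375), (61.826751708984375, 170.6184539794922), 49.3306884765625)
ridge [  0.7559221  -0.6546616 466.7416     18.004175 ]
tray 22 ((517.7994384765625, -346.5809631347656), (149.29519653320312, 69.54512023925781), 42.25321960449219)
green 132 [ 557.19813213 -345.06439537  123.61631577] [ 9.1255033e-01 -3.6324081e-03  4.0894827e-01  5.6159369e+02
 -3.4542419e+02  1.2533382e+02]
stand ((543.764404296875, 323.44439697265625), (241.2271270751953, 171.43292236328125), 77.61072540283203)
```

All the sizes check out: mug radius 31.5, flask 61.8×170.6, foot 241×171, cap spacing 44 and 100, tip spacing 129. I'll take the left mug first.

```bash
cat >> h.py <<'E'
def tool(yaw,tilt=0,head=0):
    """tool x along yaw (deg) when down; then leaned so that tool z points ahead along heading by tilt deg"""
    h=np.radians(head); ax=np.array([np.sin(h),-np.cos(h),0])
    return R.from_rotvec(np.radians(tilt)*ax)*R.from_euler('xyz',[np.pi,0,np.radians(yaw)])
E
python3 - <<'E'
from h import *
print(tool(77.6,20,-12.4).as_matrix()[:,2])
rows([662.2,145.8,200],tool(89),18)
rows([662.2,145.8,36],tool(89),8,at=([662.2,145.8,200],tool(89)))
E
```

```text
[ 0.33404159 -0.07344381 -0.93969262]
18 rows: [-0.945  0.24   0.007] [-0.      0.      0.0236] deg/row 4.2
8 rows: [ 0.    -0.     0.512] [0. 0. 0.] deg/row 0.0
```

```bash
python3 -m creep '-.945 .24 0 0 0 .0236;-.945 .24 0 0 0 .0236;-.945 .24 0 0 0 .0236;-.945 .24 0 0 0 .0236;-.945 .24 0 0 0 .0236;-.945 .24 0 0 0 .0236;-.945 .24 0 0 0 .0236;-.945 .24 0 0 0 .0236;-.945 .24 0 0 0 .0236;-.945 .24 0 0 0 .0236;-.945 .24 0 0 0 .0236;-.945 .24 0 0 0 .0236;-.945 .24 0 0 0 .0236;-.945 .24 0 0 0 .0236;-.945 .24 0 0 0 .0236;-.945 .24 0 0 0 .0236;-.945 .24 0 0 0 .0236;-.945 .24 0 0 0 .0236;0 0 0 0 0 0;0 0 0 0 0 0' 0 30
python3 - <<'E'
from h import *
rows([662.2,145.8,200],tool(89),1)
rows([662.2,145.8,36],tool(89),10)
E
```

```text
clock: 2.6
eef_pos: [662.0, 146.4, 205.1]
eef_rot: [-3.141, -0.0, 1.554]
wrist_force: [-0.6, 0.0, -0.1]
finger_gap: 94.1
finger_force: 0.0
1 rows: [-0.016  0.005  0.128] [-0.0002 -0.      0.0002] deg/row 0.1
10 rows: [-0.002  0.001  0.423] [-0. -0.  0.] deg/row 0.0
```

```bash
python3 -m creep '0 0 .7 0 0 0;0 0 .7 0 0 0;0 0 .7 0 0 0;0 0 .6 0 0 0;0 0 .5 0 0 0;0 0 .4 0 0 0;0 0 .3 0 0 0;0 0 .23 0 0 0;0 0 .1 0 0 0;0 0 0 0 0 0;0 0 0 0 0 0'
python3 -m creep '0 0 0 0 0 0;0 0 0 0 0 0;0 0 0 0 0 0;0 0 0 0 0 0;0 0 0 0 0 0;0 0 0 0 0 0' 1 30
```

```text
clock: 3.98
eef_pos: [662.5, 145.9, 36.8]
eef_rot: [3.141, -0.0, 1.553]
wrist_force: [-0.0, 0.3, 0.5]
finger_gap: 94.1
finger_force: 0.0
clock: 4.72
eef_pos: [662.3, 145.9, 36.4]
eef_rot: [3.141, -0.0, 1.553]
wrist_force: [0.8, -0.5, 0.4]
finger_gap: 68.3
finger_force: 29.9
```

```bash
python3 -m creep '0 0 -.2 0 0 0;0 0 -.5 0 0 0;0 0 -.7 0 0 0;0 0 -.8 0 0 0;0 0 -.8 0 0 0;0 0 -.8 0 0 0;0 0 -.7 0 0 0;0 0 -.5 0 0 0;0 0 -.3 0 0 0;0 0 0 0 0 0'
python3 - <<'E'
from h import *
T=tool(77.6,20,-12.4);z=T.as_matrix()[:,2]
F=np.array([551,385.5,128])+45.6*z; print(F)
rows(F-165*z,T,14)
s=manip.read_state();print(s['joints'])
E
```

```text
clock: 5.98
eef_pos: [662.3, 146.0, 249.3]
eef_rot: [3.14, -0.0, 1.553]
wrist_force: [0.7, 0.8, -1.9]
finger_gap: 67.8
finger_force: 29.8
[566.23229662 382.15096238  85.15001649]
14 rows: [ 0.412 -0.317 -0.038] [-0.0079 -0.0008  0.0045] deg/row 1.6
[ 1.62951134e-01  5.76149164e-01  1.03060314e+00 -1.24993217e-05
  1.53339184e+00  1.80466750e-01]
```

```bash
python3 -m creep '.2 -.15 0 -.004 0 .002;.412 -.317 -.038 -.0079 -.0008 .0045;.412 -.317 -.038 -.0079 -.0008 .0045;.412 -.317 -.038 -.0079 -.0008 .0045;.412 -.317 -.038 -.0079 -.0008 .0045;.412 -.317 -.038 -.0079 -.0008 .0045;.412 -.317 -.038 -.0079 -.0008 .0045;.412 -.317 -.038 -.0079 -.0008 .0045;.412 -.317 -.038 -.0079 -.0008 .0045;.412 -.317 -.038 -.0079 -.0008 .0045;.412 -.317 -.038 -.0079 -.0008 .0045;.412 -.317 -.038 -.0079 -.0008 .0045;.412 -.317 -.038 -.0079 -.0008 .0045;.412 -.317 -.038 -.0079 -.0008 .0045;.2 -.16 -.038 -.004 -.0008 .0025;0 0 0 0 0 0;0 0 0 0 0 0'
python3 - <<'E'
from h import *
T=tool(77.6,20,-12.4);z=T.as_matrix()[:,2]
F=np.array([551,385.5,128])+45.6*z
rows(F-165*z,T,1);print(manip.read_state()['joints'])
for n in ('scene','top'):
    c=shot(n)
    if n=='scene':cv2.imwrite('pics/s1.png',cv2.resize(cv2.cvtColor(c['color'],cv2.COLOR_RGB2BGR)[60:220,280:520],None,fx=3,fy=3,interpolation=cv2.INTER_CUBIC))
E
```

```text
clock: 8.1
eef_pos: [511.4, 393.3, 239.4]
eef_rot: [2.793, 0.0, 1.353]
wrist_force: [-0.3, -0.4, -2.6]
finger_gap: 68.3
finger_force: 29.8
1 rows: [ 0.022 -0.004 -0.022] [-0.0002  0.0002 -0.0005] deg/row 0.1
[ 0.71397623  0.37759099  1.37634346 -0.29975346  1.19042944  1.01646059]
```

View pics/s1.png

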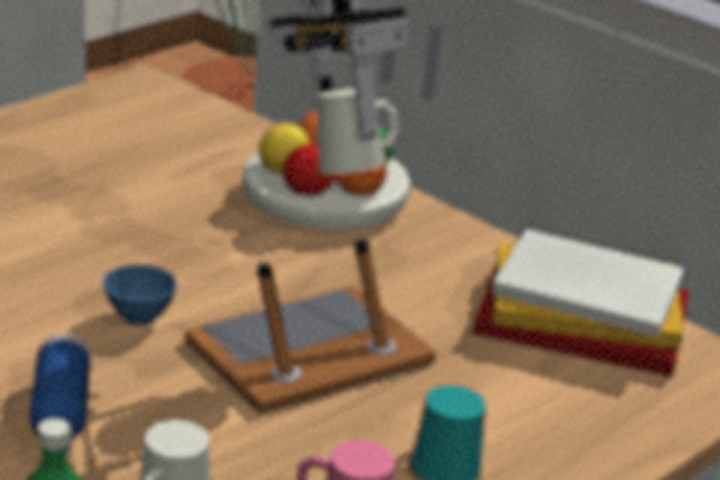

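The mug is held upright above the left peg, whose tip is at (362,245) in the crop; the right tip is at (264,269). I'll cross-check both tips from this camera.

```bash
python3 - <<'E'
from h import *
c=dict(np.load('last_scene.npz'))
for a,b in((362,247),(264,271)): print(ray(c,280+a/3,60+b/3,124).round(1))
E
python3 -m creep '0 0 .4 0 0 0;0 0 .5 0 0 0;0 0 .5 0 0 0;0 0 .5 0 0 0;0 0 .5 0 0 0;0 0 .4 0 0 0;0 0 .3 0 0 0;0 0 0 0 0 0'
```

```text
[561. 382. 124.]
[532.6 254.8 124. ]
clock: 9.2
eef_pos: [552.5, 384.4, 122.0]
eef_rot: [2.794, 0.001, 1.353]
wrist_force: [0.4, -0.5, -2.0]
finger_gap: 68.1
finger_force: 29.8
```

```bash
python3 -m creep '0 .1 .2 0 0 0;0 0 .25 0 0 0;0 0 .15 0 0 0;0 0 .1 0 0 0;0 0 .05 0 0 0;0 0 0 0 0 0;0 0 0 0 0 0'
```

```text
clock: 10.07
eef_pos: [566.2, 381.8, 96.3]
eef_rot: [2.793, -0.0, 1.353]
wrist_force: [-0.1, 0.2, -1.9]
finger_gap: 68.2
finger_force: 29.8
```

```bash
python3 -m creep '0 0 .06 0 0 0;0 0 .05 0 0 0;0 0 .05 0 0 0;0 0 0 0 0 0'; python3 -m creep '0 0 .04 0 0 0;0 0 .04 0 0 0;0 0 0 0 0 0;0 0 0 0 0 0'
```

```text
clock: 10.58
eef_pos: [568.3, 381.1, 89.8]
eef_rot: [2.793, 0.0, 1.353]
wrist_force: [0.2, 0.7, -2.6]
finger_gap: 67.9
finger_force: 29.8
clock: 11.08
eef_pos: [569.4, 381.3, 87.7]
eef_rot: [2.792, -0.001, 1.353]
wrist_force: [-4.7, 0.7, 5.4]
finger_gap: 68.2
finger_force: 30.2
```

```bash
python3 -m creep '0 0 0 0 0 0;0 0 0 0 0 0;0 0 0 0 0 0;0 0 0 0 0 0;0 0 0 0 0 0' 0
python3 - <<'E'
from h import *
c=shot('scene');cv2.imwrite('pics/s2.png',cv2.resize(cv2.cvtColor(c['color'],cv2.COLOR_RGB2BGR)[60:220,280:520],None,fx=3,fy=3,interpolation=cv2.INTER_CUBIC))
E
```

```text
clock: 11.7
eef_pos: [569.4, 380.9, 87.0]
eef_rot: [2.793, 0.0, 1.353]
wrist_force: [-0.9, -0.9, 0.5]
finger_gap: 93.5
finger_force: 0.0
```

View pics/s2.png

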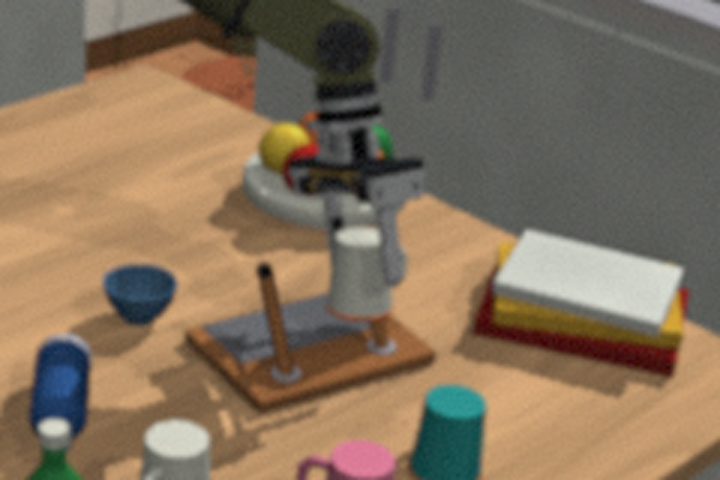

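The mug (orange rim) hangs on the left peg at about (360,270), with the fingers clear of it. I'll withdraw slowly along the tool axis.

```bash
python3 -m creep '0 0 -.1 0 0 0;0 0 -.2 0 0 0;0 0 -.3 0 0 0;0 0 -.3 0 0 0;0 0 -.4 0 0 0;0 0 -.5 0 0 0;0 0 -.7 0 0 0;0 0 -.7 0 0 0;0 0 -.7 0 0 0;0 0 -.4 0 0 0;0 0 0 0 0 0'
python3 - <<'E'
from h import *
rows([667.9,4.9,200],tool(108),18)
print(manip.read_state()['joints'])
c=shot('top');P=pts(c);cv2.imwrite('pics/t2.png',cv2.resize(cv2.cvtColor(c['color'],cv2.COLOR_RGB2BGR)[145:285,170:460],None,fx=2.75,fy=2.75,interpolation=cv2.INTER_CUBIC))
p=P[155:192,300:340].reshape(-1,3);p=p[p[:,2]>82];print(cv2.minEnclosingCircle(p[:,:2].astype(np.float32)))
E
```

```text
clock: 13.12
eef_pos: [511.9, 394.0, 250.0]
eef_rot: [2.792, -0.002, 1.353]
wrist_force: [-0.5, -0.4, -0.2]
finger_gap: 94.2
finger_force: 0.0
18 rows: [-0.551  0.184  0.114] [ 0.006   0.0016 -0.0093] deg/row 2.0
[ 0.71421629  0.3717142   1.3603785  -0.29758402  1.20915165  1.00988976]
((531.5284423828125, 4.262901782989502), 166.7812957763672)
```

View pics/t2.png

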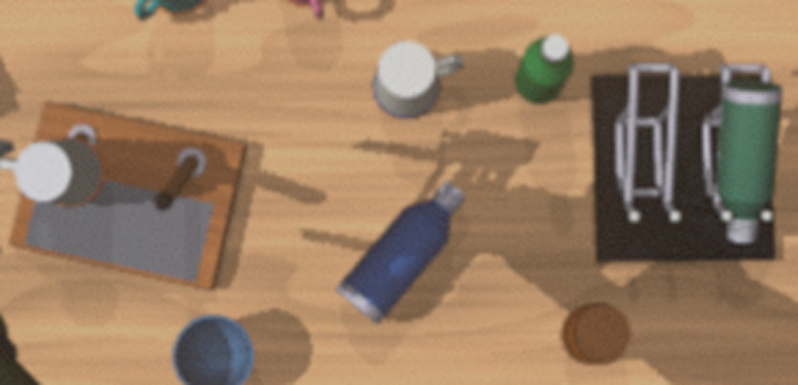

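The mug hangs on the left peg at (45,170). The right mug is unmoved at (408,72). Going to the second mug.

```bash
python3 -m creep '-.551 .184 .114 .006 .0016 -.0093;-.551 .184 .114 .006 .0016 -.0093;-.551 .184 .114 .006 .0016 -.0093;-.551 .184 .114 .006 .0016 -.0093;-.551 .184 .114 .006 .0016 -.0093;-.551 .184 .114 .006 .0016 -.0093;-.551 .184 .114 .006 .0016 -.0093;-.551 .184 .114 .006 .0016 -.0093;-.551 .184 .114 .006 .0016 -.0093;-.551 .184 .114 .006 .0016 -.0093;-.551 .184 .114 .006 .0016 -.0093;-.551 .184 .114 .006 .0016 -.0093;-.551 .184 .114 .006 .0016 -.0093;-.551 .184 .114 .006 .0016 -.0093;-.551 .184 .114 .006 .0016 -.0093;-.551 .184 .114 .006 .0016 -.0093;-.551 .184 .114 .006 .0016 -.0093;-.551 .184 .114 .006 .0016 -.0093;0 0 0 0 0 0;0 0 0 0 0 0'
python3 - <<'E'
from h import *
rows([667.9,4.9,200],tool(108),1)
rows([667.9,4.9,36],tool(108),10)
E
```

```text
clock: 15.68
eef_pos: [667.3, 5.0, 198.3]
eef_rot: [-3.141, 0.002, 1.883]
wrist_force: [0.3, 0.7, 0.7]
finger_gap: 94.1
finger_force: 0.0
1 rows: [-0.007  0.013 -0.042] [-0.0001  0.0006 -0.0005] deg/row 0.1
10 rows: [-0.     0.001  0.406] [-0.      0.0001 -0.0001] deg/row 0.0
```

```bash
python3 -m creep '0 0 .7 0 0 0;0 0 .7 0 0 0;0 0 .7 0 0 0;0 0 .6 0 0 0;0 0 .5 0 0 0;0 0 .4 0 0 0;0 0 .3 0 0 0;0 0 .16 0 0 0;0 0 0 0 0 0;0 0 0 0 0 0'
python3 -m creep '0 0 0 0 0 0;0 0 0 0 0 0;0 0 0 0 0 0;0 0 0 0 0 0;0 0 0 0 0 0;0 0 0 0 0 0' 1 30
python3 -m creep '0 0 -.2 0 0 0;0 0 -.5 0 0 0;0 0 -.7 0 0 0;0 0 -.8 0 0 0;0 0 -.8 0 0 0;0 0 -.8 0 0 0;0 0 -.7 0 0 0;0 0 -.5 0 0 0;0 0 -.4 0 0 0;0 0 0 0 0 0'
python3 - <<'E'
from h import *
T=tool(77.6,20,-12.4);z=T.as_matrix()[:,2]
F=np.array([526,258.7,128])+45.6*z; print(F)
rows(F-165*z,T,12)
E
```

```text
clock: 16.92
eef_pos: [668.2, 4.4, 37.4]
eef_rot: [3.14, 0.003, 1.884]
wrist_force: [1.0, -0.2, 0.6]
finger_gap: 93.9
finger_force: 0.0
clock: 17.68
eef_pos: [668.1, 4.4, 36.9]
eef_rot: [3.141, 0.002, 1.884]
wrist_force: [1.6, 0.3, 1.4]
finger_gap: 67.8
finger_force: 31.6
clock: 18.92
eef_pos: [667.9, 4.8, 254.4]
eef_rot: [3.139, 0.003, 1.884]
wrist_force: [-0.3, -0.2, -3.3]
finger_gap: 68.3
finger_force: 31.4
[541.23229662 255.35096238  85.15001649]
12 rows: [ 0.58  -0.344 -0.036] [-0.0089 -0.0024  0.0139] deg/row 3.0
```

```bash
python3 -m creep '.29 -.17 -.02 -.0045 -.0012 .007;.58 -.344 -.036 -.0089 -.0024 .0139;.58 -.344 -.036 -.0089 -.0024 .0139;.58 -.344 -.036 -.0089 -.0024 .0139;.58 -.344 -.036 -.0089 -.0024 .0139;.58 -.344 -.036 -.0089 -.0024 .0139;.58 -.344 -.036 -.0089 -.0024 .0139;.58 -.344 -.036 -.0089 -.0024 .0139;.58 -.344 -.036 -.0089 -.0024 .0139;.58 -.344 -.036 -.0089 -.0024 .0139;.58 -.344 -.036 -.0089 -.0024 .0139;.58 -.344 -.036 -.0089 -.0024 .0139;.29 -.17 -.02 -.0045 -.0012 .007;0 0 0 0 0 0;0 0 0 0 0 0'
python3 - <<'E'
from h import *
T=tool(77.6,20,-12.4);z=T.as_matrix()[:,2]
F=np.array([526,258.7,128])+45.6*z
rows(F-165*z,T,1);rows(F,T,1)
E
```

```text
clock: 20.8
eef_pos: [486.1, 267.1, 238.8]
eef_rot: [2.797, 0.002, 1.355]
wrist_force: [0.7, -0.8, -1.8]
finger_gap: 67.9
finger_force: 31.5
1 rows: [ 0.008  0.011 -0.032] [-0.0014  0.0005  0.0003] deg/row 0.3
1 rows: [0.015 0.029 4.093] [-0.0014  0.0005  0.0003] deg/row 0.3
```

```bash
python3 -m creep '0 .02 .4 0 0 0;0 0 .5 0 0 0;0 0 .5 0 0 0;0 0 .5 0 0 0;0 0 .5 0 0 0;0 0 .4 0 0 0;0 0 .4 0 0 0;0 0 .3 0 0 0;0 0 .2 0 0 0;0 0 .1 0 0 0;0 0 .05 0 0 0;0 0 0 0 0 0;0 0 0 0 0 0'
python3 -m creep '0 0 .04 0 0 0;0 0 .04 0 0 0;0 0 0 0 0 0'
```

```text
clock: 22.42
eef_pos: [537.7, 256.3, 94.9]
eef_rot: [2.796, 0.001, 1.354]
wrist_force: [0.0, 0.4, -3.0]
finger_gap: 67.8
finger_force: 31.5
clock: 22.8
eef_pos: [538.6, 255.8, 91.3]
eef_rot: [2.796, 0.001, 1.354]
wrist_force: [0.1, -0.1, -2.2]
finger_gap: 67.6
finger_force: 31.5
```

```bash
python3 -m creep '0 0 .04 0 0 0;0 0 .04 0 0 0;0 0 0 0 0 0;0 0 0 0 0 0'
```

```text
clock: 23.3
eef_pos: [539.8, 255.7, 88.5]
eef_rot: [2.796, 0.001, 1.354]
wrist_force: [-0.4, -0.1, -2.8]
finger_gap: 67.9
finger_force: 31.5
```

```bash
python3 -m creep '0 0 .04 0 0 0;0 0 .03 0 0 0;0 0 0 0 0 0;0 0 0 0 0 0'
```

```text
clock: 23.8
eef_pos: [540.7, 256.3, 87.4]
eef_rot: [2.795, -0.0, 1.355]
wrist_force: [-14.5, 2.5, 14.9]
finger_gap: 67.8
finger_force: 32.4
```

```bash
python3 -m creep '0 0 -.02 0 0 0;0 0 0 0 0 0'; python3 -m creep '0 0 0 0 0 0;0 0 0 0 0 0;0 0 0 0 0 0;0 0 0 0 0 0;0 0 0 0 0 0' 0
python3 -m creep '0 0 -.1 0 0 0;0 0 -.2 0 0 0;0 0 -.3 0 0 0;0 0 -.3 0 0 0;0 0 -.4 0 0 0;0 0 -.5 0 0 0;0 0 -.7 0 0 0;0 0 -.7 0 0 0;0 0 -.7 0 0 0;0 0 -.4 0 0 0;0 0 0 0 0 0'
python3 - <<'E'
from h import *
rows([472.4,13.9,150],tool(139.3),18);rows([472.4,13.9,200],tool(139.3),16)
c=shot('top');P=pts(c);cv2.imwrite('pics/t3.png',cv2.resize(cv2.cvtColor(c['color'],cv2.COLOR_RGB2BGR)[145:285,170:460],None,fx=2.75,fy=2.75,interpolation=cv2.INTER_CUBIC))
p=P[208:265,290:342].reshape(-1,3);p=p[(p[:,2]>22)&(p[:,2]<80)];print(cv2.minAreaRect(p[:,:2].astype(np.float32)))
E
```

```text
clock: 24.05
eef_pos: [540.5, 256.0, 87.6]
eef_rot: [2.795, 0.0, 1.355]
wrist_force: [-8.4, 0.3, 9.3]
finger_gap: 68.0
finger_force: 32.1
clock: 24.68
eef_pos: [540.4, 255.5, 86.5]
eef_rot: [2.796, 0.001, 1.354]
wrist_force: [-0.1, 0.2, 0.6]
finger_gap: 94.0
finger_force: 0.0
clock: 26.05
eef_pos: [483.6, 268.5, 249.5]
eef_rot: [2.795, -0.0, 1.355]
wrist_force: [-0.6, -0.1, 0.0]
finger_gap: 94.2
finger_force: 0.0
18 rows: [-0.341 -0.148  0.125] [ 0.0055  0.0033 -0.0188] deg/row 3.6
16 rows: [-0.39  -0.151  0.063] [ 0.0062  0.0037 -0.0212] deg/row 4.0
((480.0688171386719, 7.348907470703125), (61.93893051147461, 170.7794647216797), 49.2806282043457)
```

View pics/t3.png

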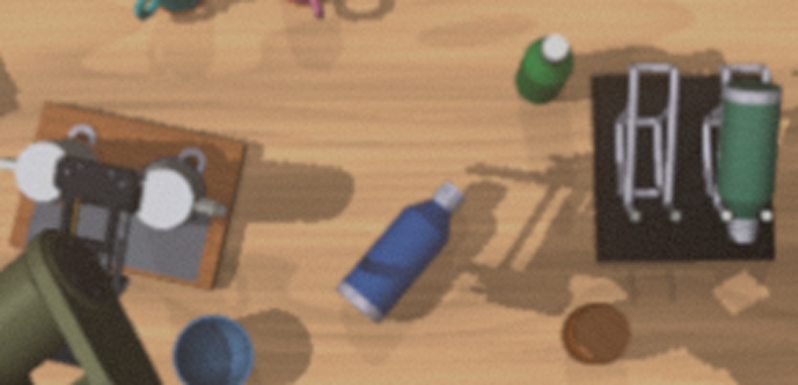

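Both mugs hang on their pegs, with bases at (43,170) and (165,198). The flask is unmoved, mouth at (450,193). Next is the flask.

```bash
python3 -m creep '-.39 -.151 .063 .0062 .0037 -.0212;-.39 -.151 .063 .0062 .0037 -.0212;-.39 -.151 .063 .0062 .0037 -.0212;-.39 -.151 .063 .0062 .0037 -.0212;-.39 -.151 .063 .0062 .0037 -.0212;-.39 -.151 .063 .0062 .0037 -.0212;-.39 -.151 .063 .0062 .0037 -.0212;-.39 -.151 .063 .0062 .0037 -.0212;-.39 -.151 .063 .0062 .0037 -.0212;-.39 -.151 .063 .0062 .0037 -.0212;-.39 -.151 .063 .0062 .0037 -.0212;-.39 -.151 .063 .0062 .0037 -.0212;-.39 -.151 .063 .0062 .0037 -.0212;-.39 -.151 .063 .0062 .0037 -.0212;-.39 -.151 .063 .0062 .0037 -.0212;-.39 -.151 .063 .0062 .0037 -.0212;0 0 0 0 0 0;0 0 0 0 0 0'
python3 - <<'E'
from h import *
rows([472.4,13.9,200],tool(139.3),1);rows([472.4,13.9,13],tool(139.3),1)
print(manip.read_state()['joints'])
E
```

```text
clock: 28.35
eef_pos: [472.1, 13.8, 199.1]
eef_rot: [-3.14, -0.0, 2.429]
wrist_force: [0.1, 0.6, -0.6]
finger_gap: 93.7
finger_force: 0.0
1 rows: [-0.003  0.008 -0.023] [-0.0005 -0.0001 -0.0006] deg/row 0.1
1 rows: [-0.005  0.015  4.652] [-0.0005 -0.0001 -0.0006] deg/row 0.1
[-4.78836958e-02  1.32542663e-01  1.73979483e+00 -1.03724444e-03
  1.27048088e+00 -9.06251139e-01]
```

```bash
python3 -m creep '0 .01 .7 0 0 0;0 0 .7 0 0 0;0 0 .7 0 0 0;0 0 .6 0 0 0;0 0 .6 0 0 0;0 0 .5 0 0 0;0 0 .4 0 0 0;0 0 .3 0 0 0;0 0 .15 0 0 0;0 0 0 0 0 0;0 0 0 0 0 0'
python3 -m creep '0 0 0 0 0 0;0 0 0 0 0 0;0 0 0 0 0 0;0 0 0 0 0 0;0 0 0 0 0 0;0 0 0 0 0 0;0 0 0 0 0 0' 1 40
python3 -m creep '0 0 -.2 0 0 0;0 0 -.5 0 0 0;0 0 -.7 0 0 0;0 0 -.8 0 0 0;0 0 -.8 0 0 0;0 0 -.8 0 0 0;0 0 -.7 0 0 0;0 0 -.5 0 0 0;0 0 -.4 0 0 0;0 0 0 0 0 0'
```

```text
clock: 29.72
eef_pos: [472.9, 13.5, 14.1]
eef_rot: [-3.141, 0.001, 2.431]
wrist_force: [0.5, 0.0, -0.3]
finger_gap: 94.1
finger_force: 0.0
clock: 30.6
eef_pos: [472.7, 13.5, 13.7]
eef_rot: [-3.14, 0.0, 2.431]
wrist_force: [-0.3, 1.2, 0.6]
finger_gap: 61.6
finger_force: 40.0
clock: 31.85
eef_pos: [472.9, 13.8, 230.4]
eef_rot: [-3.141, 0.001, 2.431]
wrist_force: [0.4, 0.0, -2.7]
finger_gap: 61.3
finger_force: 40.0
```

```bash
cat >> h.py <<'E'
def home(up,hill=8,o=(572.2,-257.6,100),yaw=-.5,tz=17.3):
    T=tool(yaw,25,yaw);M=T.as_matrix();return np.array(o)+hill*M[:,0]-(up-tz)*M[:,2],T
E
python3 - <<'E'
from h import *
p,T=home(150);print(p)
s=manip.read_state();R0=R.from_euler('xyz',s['eef_rot'])
rows(p,R0,10); rows(p,T,20,at=(p,R0))
E
```

```text
[ 523.3708783  -257.17387471  223.64798943]
10 rows: [-0.537 -0.431  0.018] [0. 0. 0.] deg/row 0.0
20 rows: [ 0. -0.  0.] [-0.0084  0.0031  0.0381] deg/row 7.0
```

```bash
python3 -m creep '-.27 -.215 0 0 0 0;-.537 -.431 .018 0 0 0;-.537 -.431 .018 0 0 0;-.537 -.431 .018 0 0 0;-.537 -.431 .018 0 0 0;-.537 -.431 .018 0 0 0;-.537 -.431 .018 0 0 0;-.537 -.431 .018 0 0 0;-.537 -.431 .018 0 0 0;-.537 -.431 .018 0 0 0;-.27 -.215 .018 0 0 0;0 0 0 0 0 0'
python3 -m creep '0 0 0 -.0084 .0031 .0381;0 0 0 -.0084 .0031 .0381;0 0 0 -.0084 .0031 .0381;0 0 0 -.0084 .0031 .0381;0 0 0 -.0084 .0031 .0381;0 0 0 -.0084 .0031 .0381;0 0 0 -.0084 .0031 .0381;0 0 0 -.0084 .0031 .0381;0 0 0 -.0084 .0031 .0381;0 0 0 -.0084 .0031 .0381;0 0 0 -.0084 .0031 .0381;0 0 0 -.0084 .0031 .0381;0 0 0 -.0084 .0031 .0381;0 0 0 -.0084 .0031 .0381;0 0 0 -.0084 .0031 .0381;0 0 0 -.0084 .0031 .0381;0 0 0 -.0084 .0031 .0381;0 0 0 -.0084 .0031 .0381;0 0 0 -.0084 .0031 .0381;0 0 0 -.0084 .0031 .0381'
python3 -m creep '0 0 0 0 0 0;0 0 0 0 0 0'
python3 - <<'E'
from h import *
p,T=home(150);rows(p,T,1);p,T=home(60);rows(p,T,1)
print(manip.read_state()['joints'])
E
```

```text
clock: 33.35
eef_pos: [522.9, -257.6, 221.8]
eef_rot: [-3.14, -0.001, 2.43]
wrist_force: [-0.2, 0.4, -2.2]
finger_gap: 61.6
finger_force: 40.0
clock: 35.85
eef_pos: [523.0, -256.0, 222.6]
eef_rot: [-3.14, -0.434, -0.014]
wrist_force: [-0.5, -0.6, -2.1]
finger_gap: 61.5
finger_force: 40.0
clock: 36.1
eef_pos: [523.3, -256.6, 222.8]
eef_rot: [3.141, -0.434, -0.007]
wrist_force: [-0.7, 0.8, -2.6]
finger_gap: 61.5
finger_force: 40.0
1 rows: [ 0.012  0.014 -0.018] [-0.0001  0.0008  0.0004] deg/row 0.2
1 rows: [0.017 0.015 2.232] [-0.0001  0.0008  0.0004] deg/row 0.2
[-0.63409198  0.15668721  1.71538423  0.31139877  0.93421533  0.80035577]
```

```bash
python3 -m creep '0 .01 .3 0 0 .0004;0 0 .4 0 0 0;0 0 .4 0 0 0;0 0 .4 0 0 0;0 0 .4 0 0 0;0 0 .3 0 0 0;0 0 0 0 0 0;0 0 0 0 0 0'
python3 - <<'E'
from h import *
p,T=home(60);rows(p,T,1)
im=[]
c=shot('wrist');im.append(cv2.cvtColor(c['color'],cv2.COLOR_RGB2BGR))
c=shot('top');a=cv2.resize(cv2.cvtColor(c['color'],cv2.COLOR_RGB2BGR)[160:250,380:460],None,fx=5,fy=5,interpolation=cv2.INTER_CUBIC)
c=shot('scene');b=cv2.resize(cv2.cvtColor(c['color'],cv2.COLOR_RGB2BGR)[195:295,170:290],None,fx=3.3,fy=3.3,interpolation=cv2.INTER_CUBIC)
w=cv2.resize(im[0],None,fx=.62,fy=.62)
C=np.zeros((590,800,3),np.uint8);C[:450,:400]=a;C[:330,402:798]=b;C[332:332+248,402:798]=w[:,:396];cv2.imwrite('pics/h1.png',C)
E
```

```text
clock: 37.1
eef_pos: [560.4, -257.9, 143.3]
eef_rot: [-3.141, -0.435, -0.012]
wrist_force: [0.1, 0.6, -2.8]
finger_gap: 60.9
finger_force: 40.0
1 rows: [ 0.01 -0.01  0.04] [ 0.0002  0.0006 -0.0009] deg/row 0.2
```

View pics/h1.png

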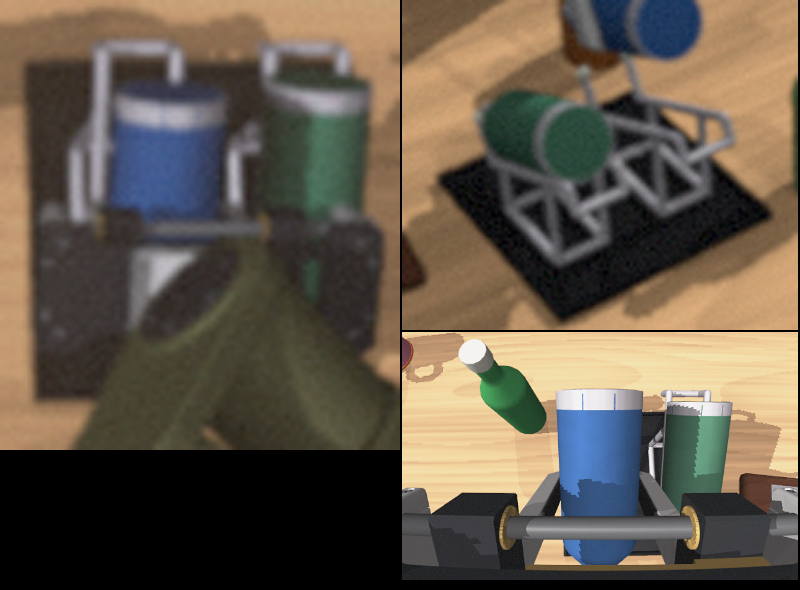

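The flask hovers over the empty cradle. In the top inset its tail edges are at x≈115 and 226 (y≈105), and the rail tops are at (101,47) and (178,47). I'll check the lateral bias in that camera.

```bash
python3 - <<'E'
from h import *
c=dict(np.load('last_top.npz'));P=pts(c)
f=lambda a,b,z:ray(c,380+(a+.5)/5-.5,160+(b+.5)/5-.5,z).round(1)
print(f(115,105,191),f(226,105,191),f(101,47,111),f(178,47,111),f(264,47,111),f(345,47,111))
h=cv2.cvtColor(c['color'],cv2.COLOR_RGB2HSV);m=(h[...,0]>105)&(h[...,0]<125)&(h[...,1]>110);m[:,:395]=0;m[:,432:]=0;m[:170]=0;m[206:]=0
q=P[m];q=q[(q[:,2]>140)];print(len(q),np.percentile(q[:,1],[1,50,99]),cv2.minAreaRect(q[:,:2].astype(np.float32)))
# caps subpixel, from the first top view is gone: use rails white pixels depth
E
```

```text
[ 612.5 -226.9  191. ] [ 612.2 -288.7  191. ] [ 663.4 -235.4  111. ] [ 663.2 -281.2  111. ] [ 663.  -332.6  111. ] [ 662.9 -381.4  111. ]
286 [-274.92704401 -248.60967143 -223.90590593] ((489.7623291015625, -123.08760070800781), (60.58209228515625, 360.36529541015625), 33.58525466918945)
```

No bias: the flask is at -257.8 and the rail axis at -257.6, so I'll lower it.

```bash
python3 -m creep '.01 -.01 .2 0 0 -.0005;0 0 .25 0 0 0;0 0 .25 0 0 0;0 0 .25 0 0 0;0 0 .2 0 0 0;0 0 .1 0 0 0;0 0 0 0 0 0;0 0 0 0 0 0'
python3 - <<'E'
from h import *
p,T=home(0);rows(p,T,1)
E
```

```text
clock: 38.25
eef_pos: [581.7, -257.7, 98.0]
eef_rot: [-3.142, -0.434, -0.01]
wrist_force: [0.4, 0.4, -2.7]
finger_gap: 61.2
finger_force: 40.0
1 rows: [ 0.007 -0.     0.287] [ 0.0002  0.0006 -0.0005] deg/row 0.1
```

```bash
python3 -m creep '0 0 .08 0 0 0;0 0 .06 0 0 0;0 0 .05 0 0 0;0 0 .03 0 0 0;0 0 0 0 0 0'; python3 -m creep '0 0 .03 0 0 0;0 0 .03 0 0 0;0 0 0 0 0 0'
```

```text
clock: 38.88
eef_pos: [585.3, -257.6, 89.6]
eef_rot: [-3.141, -0.434, -0.01]
wrist_force: [0.1, 0.3, -2.5]
finger_gap: 61.4
finger_force: 40.0
clock: 39.25
eef_pos: [586.5, -258.2, 88.1]
eef_rot: [3.141, -0.435, -0.01]
wrist_force: [-3.3, -2.2, 2.6]
finger_gap: 61.1
finger_force: 40.0
```

```bash
python3 -m creep '-.05 0 0 0 0 0;-.05 0 0 0 0 0;-.04 0 0 0 0 0;0 0 0 0 0 0;0 0 0 0 0 0'
python3 - <<'E'
from h import *
p,T=home(0,0);rows(p,T,1)
E
```

```text
clock: 39.88
eef_pos: [581.5, -258.1, 85.8]
eef_rot: [3.141, -0.435, -0.01]
wrist_force: [-1.2, -5.3, 6.1]
finger_gap: 61.6
finger_force: 40.0
1 rows: [-0.06  -0.011  0.012] [ 0.0005  0.0004 -0.0004] deg/row 0.1
```

```bash
python3 -m creep '-.03 .015 0 0 0 0;-.03 .01 0 0 0 0;0 0 0 0 0 0;0 0 0 0 0 0'; python3 -m creep '-.03 0 0 0 0 0;-.03 0 0 0 0 0;0 0 0 0 0 0'
```

```text
clock: 40.38
eef_pos: [579.1, -258.7, 84.2]
eef_rot: [3.141, -0.434, -0.01]
wrist_force: [2.1, -6.3, 3.2]
finger_gap: 61.5
finger_force: 40.0
clock: 40.75
eef_pos: [578.3, -259.0, 84.3]
eef_rot: [3.14, -0.438, -0.01]
wrist_force: [11.7, -4.4, 2.6]
finger_gap: 61.2
finger_force: 40.0
```

```bash
python3 -m creep '0 .025 .01 0 0 0;0 .02 .01 0 0 0;0 0 0 0 0 0'; python3 -m creep '0 0 0 0 0 0;0 0 0 0 0 0;0 0 0 0 0 0;0 0 0 0 0 0;0 0 0 0 0 0' 1 5
python3 - <<'E'
from h import *
p,T=home(0,0);rows(p,T,1)
E
```

```text
clock: 41.12
eef_pos: [578.4, -259.3, 84.0]
eef_rot: [-3.141, -0.437, -0.01]
wrist_force: [3.6, 8.8, 14.8]
finger_gap: 61.2
finger_force: 40.0
clock: 41.75
eef_pos: [577.4, -259.0, 82.4]
eef_rot: [-3.139, -0.434, -0.01]
wrist_force: [2.7, 6.3, 5.9]
finger_gap: 61.7
finger_force: 5.0
1 rows: [ 0.066 -0.035 -0.021] [-0.0006  0.0008 -0.0004] deg/row 0.2
```

```bash
python3 -m creep '0 0 0 0 0 0;0 0 0 0 0 0;0 0 0 0 0 0;0 0 0 0 0 0' .17
python3 -m creep '0 0 -.1 0 0 0;0 0 -.2 0 0 0;0 0 -.4 0 0 0;0 0 -.5 0 0 0;0 0 -.6 0 0 0;0 0 -.8 0 0 0;0 0 -.8 0 0 0;0 0 -.8 0 0 0;0 0 0 0 0 0'
python3 -m creep '-.8 0 -.3 0 0 0;-.8 0 -.3 0 0 0;-.8 0 -.3 0 0 0;-.8 0 -.3 0 0 0;-.8 0 0 0 0 0;-.5 0 0 0 0 0;0 0 0 0 0 0'
python3 - <<'E'
from h import *
c=shot('top');a=cv2.resize(cv2.cvtColor(c['color'],cv2.COLOR_RGB2BGR)[145:275,170:460],None,fx=2.75,fy=2.75,interpolation=cv2.INTER_CUBIC)
P=pts(c);print(cr(c,0,0,0))
s=shot('scene');b=cv2.resize(cv2.cvtColor(s['color'],cv2.COLOR_RGB2BGR)[120:300,170:440],None,fx=1.3,fy=1.3,interpolation=cv2.INTER_CUBIC)
C=np.zeros((595,798,3),np.uint8);C[:a.shape[0],:a.shape[1]]=a;C[360:360+b.shape[0],:b.shape[1]]=b;cv2.imwrite('pics/f1.png',C)
E
```

```text
clock: 42.25
eef_pos: [577.1, -260.4, 82.2]
eef_rot: [-3.141, -0.434, -0.011]
wrist_force: [-0.4, 0.5, -0.1]
finger_gap: 78.4
finger_force: 0.0
clock: 43.38
eef_pos: [506.4, -260.2, 238.1]
eef_rot: [3.138, -0.438, -0.01]
wrist_force: [-0.1, -0.9, 0.0]
finger_gap: 77.6
finger_force: 0.0
clock: 44.25
eef_pos: [322.4, -257.7, 202.1]
eef_rot: [-3.14, -0.433, -0.012]
wrist_force: [0.0, -0.8, -0.0]
finger_gap: 78.3
finger_force: 0.0
[776.6 484.9   0. ]
```

View pics/f1.png

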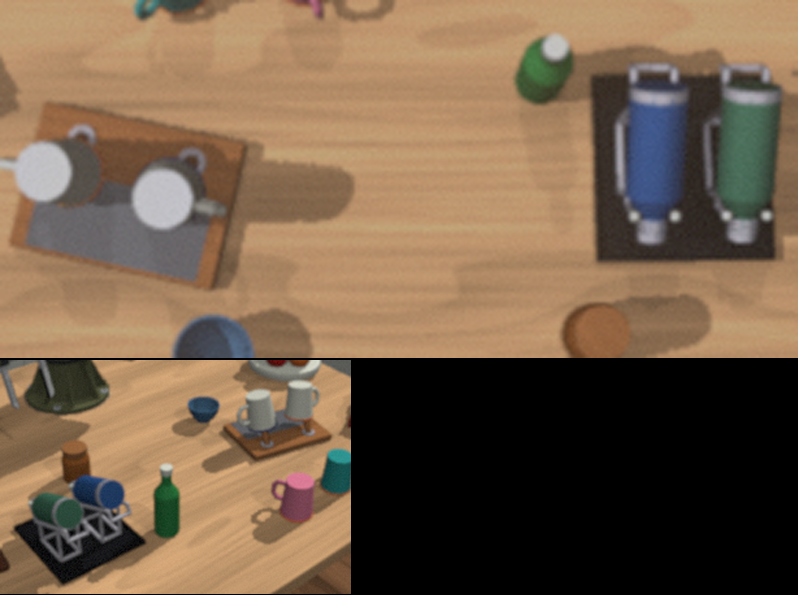

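The blue flask lies in its cradle just as the green one does, with tails at (658,90) and (750,90) and mouths at (650,235) and (742,233). Both mugs hang on their pegs. I'll do a last numeric check of the mug bases.

```bash
python3 - <<'E'
from h import *
c=dict(np.load('last_top.npz'));P=pts(c)
for n,a,b in(('L',43,171),('R',163,198)):
    u=int(170+a/2.75);v=int(145+b/2.75)
    p=P[v-14:v+15,u-14:u+15].reshape(-1,3);p=p[p[:,2]>118]
    A=np.c_[p[:,:2],np.ones(len(p))];k=np.linalg.lstsq(A,p[:,2],rcond=None)[0]
    ctr=(p.min(0)+p.max(0))/2; nrm=np.array([-k[0],-k[1],1]);nrm/=np.linalg.norm(nrm)
    print(n,len(p),np.median(p,0).round(1),'normal',nrm.round(2),'inner',(np.median(p,0)-6*nrm).round(1))
E
```

```text
L 425 [553.3 380.8 136. ] normal [0.47 0.81 0.34] inner [550.5 375.9 133.9]
R 417 [525.1 258.  135.4] normal [0.51 0.8  0.31] inner [522.  253.2 133.6]
```

```bash
python3 -c "
from cell import manip
print(manip.sign_off())"
```

```text
the job is handed in; nothing more can be done
None
```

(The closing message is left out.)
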